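# Close and latch a leaf drill jig

### The arm

A 6-joint arm with a two-finger parallel gripper is mounted at the origin on the work surface. World frame = base frame: x ahead of the robot, y to its left, z up, the work surface at z = 0. Lengths are in m, angles in rad, forces in N, time in s.
With the tool pointing down it reaches from about 0.275 to 0.775 m from the base axis. Payload 14.6 kg.
Tool frame: the origin (TCP) lies midway between the tips of the shut fingers; the grasp point (between the pads) lies 19 mm behind it; z points along the fingers, y is the direction in which the jaws open and shut (so a half turn about z gives the same grasp; the last joint's range is limited). The gripper opens to 85 mm and grips with 20 to 120 N. Pads are 22 mm wide; open, the fingers measure 114 mm over their backs; the gripper's body (76 mm by 85 mm) begins 54 mm behind the grasp point. The pads swing forward as they close: fully open they stand 13 mm farther back than shut.
Start: joints at [-1.466, 0.263, -0.048, 1.259, 0, 1.415], TCP at [0.135, -0.507, 0.231] pointing down, gripper open.
Joint ranges: [-2.65, 2.65], [-0.89, 1.7], [-1.18, 1.37], [-2.13, 2.11], [-1.35, 1.29], [-3.14, 3.14]. Speed limits (rad/s): [1.89, 1.89, 2.57, 2.79, 3.14, 3.14].

### API

Orientations are given as a rotation vector (axis times angle).
In Python, from workcell import bot gives the robot as it stands. The module is installed in compiled form; this text tells all that it offers.
- The arm moves only by the tool apply_moves, never from a script. Its arguments are lists of equal length, an entry for each row: "dp": the shift along the world's x, y, z in mm, a list of three; "angular": the turn, a rotation vector about the world's x, y, z in units of 8 degrees (1.0 is 8 degrees), a list of three. In form: {"dp": [[x, y, z], ...], "angular": [[wx, wy, wz], ...]}. A call has 1 to 5 rows; each row shifts and turns the commanded pose from where the row before left it; what a row does not reach is not made up. A row lasts 1/10 s, in which the tool goes at most 50 mm and 8.59 degrees, less where a joint would pass 70% of its speed; a pose out of reach is approached as far as the arm can. A call with a gripper value outside its range is refused whole. "jaw" is the finger opening in mm, from 0 to 85.4, set as the call begins (left out, the last holds). The fingers move at their own pace and stop on an object; "newtons" is the grip in N (left out, the last holds). Time passes only in rows, so rows that do not move let the fingers close. It gives the time, the measured TCP pose, the force and the opening at its end, in the units of the state.
- bot.get_state(): the state, without advancing time (a new reading comes with each control period).
- bot.capture(name): name is "scene" or "top"; returns the picture (480x640x3 uint8, blue, green, red); there is no depth.
- bot.camera_info(name): a dict with "intrinsics" (3x3 intrinsics, pixels), "dist" ([k1, k2, p1, p2, k3] as OpenCV has them; the pictures are not rectified), "camera_from_world" (4x4, takes a point from world to camera coordinates). Camera axes: x right, y down, z forward; pixel columns grow to the right and rows downward; lengths in m; the calibration is good to about 2 mm. A picture is of the moment at which its call begins. camera_info takes no time and is no camera call.
- bot.sign_off(): hands the job in, once; it reports no verdict.
The state is a dict: "time": time; "qpos": joint angles; "joint_velocities": joint speeds; "joint_torque": joint torques, N m; "ee_pos": TCP position; "tool_rot": TCP orientation; "contact_force": force on the tool from outside, world axes, zero at the start; "torque": the same for the moment, N m; "opening": finger opening in m.
Only numpy, scipy, OpenCV 4.12 (cv2) and the standard library are available. Lean on these libraries where they do the work, as an engineer would, in place of code of your own. Each camera call takes 0.05 s, during which the arm holds its last target. There are 200 camera calls.

### The job

The spool is loaded in the drill jig: close the jig for drilling. With your fingertips only, gripping nothing, push the raised leaf over from behind and down, without slamming it, until it lies fully shut; then push the leaning latch with the red tab upright until its hook is fully over the leaf's nose. Do not lift or shove the jig, and leave the spool in its nest and the other things as they are.

Things in the scene. Friction and masses are not known exactly. Their poses are not given: they have to be found in the camera images.
- leaf (a joint): hinge angle (rad) of the leaf, the bright aluminium plate that closes the top of the teal drill jig: 0 = level, fully down on its rest post (hard stop); grows as it opens, pi/2 = on edge. It starts leaning back beyond upright, 1.75 to 2.05 (stop at 2.2). Stiff hinge: the leaf (0.4 kg) stays wherever it is left; 1 to 6 N near its nose moves it
- latch (a joint): pivot angle (rad) of the latch, the dark steel hook bar with a red thumb tab at the jig's front: 0 = upright, hook fully over the leaf's nose (hard stop); grows as it leans outwards, away from the jig. It starts leaning out 0.5 to 0.95 (stop at 1.05). Friction holds it wherever it is left; 1 to 3 N on the red tab moves it
- jig: leaf drill jig, loose on the plate, 2.6 kg, teal body 160 (x) by 90 (y) mm, hinge cheeks 98 mm high. Origin: centre of its underside; z up. +x is the hinge end, -x the latch end. Leaf hinge axis along y at x = +70, z = 86 mm; latch pivot axis along y at x = -90, z = 30 mm. +x points to the robot's left, turned up to 0.5 rad clockwise or 0.7 anticlockwise (from above)
- leaf_hinge (a point): on the leaf's hinge axis, mid-width; turns with the leaf: the leaf runs along its -x, y is the hinge axis, z is normal to the outer face (on top when shut; looking away from the latch when open). Leaf 12 mm thick (outer face at z = +6), 88 mm wide, from 20 to 157 mm from the axis. Two steel bushes 6 mm proud of the outer face, 62 to 78 mm from the axis; bare beyond
- leaf_nose (a point): middle of the leaf's free end (its nose) on its outer face, 157 mm from the hinge axis; axes as leaf_hinge. Shut, it is 92 mm above the plate, with the rest post under the leaf 126 mm from the axis; upright, 243 mm above the plate
- latch_pivot (a point): on the latch's pivot axis, mid-width; turns with the latch: z along the bar to the tab, x towards the leaf. Bar 20 mm wide, its outer face (away from the jig) at x = -8 mm; 88 mm from pivot to the tab's end; hook at 64 to 72 mm, reaching 16 mm to +x; red tab 24 mm wide, 68 to 88 mm. Fixed lugs beside the pivot stand 39 mm above the plate and reach 12 mm outwards of the pivot
- latch_tip (a point): outer end of the red tab: 88 mm from the pivot, on the outer face, mid-width; axes as latch_pivot. Upright it is 118 mm above the plate
- part: workpiece: dark turned steel spool, flanges diameter 48 mm, 44 mm tall, 0.3 kg, standing 8 mm deep in the jig's round nest (34 mm above the plate), beneath the leaf, with 2 mm to spare under the closed leaf. Origin: centre of its underside; z up
- spool_a: bystander: another such spool, diameter 48 mm, 44 mm tall, standing on the plate beside the jig. Origin: centre of underside
- spool_b: bystander: another such spool, diameter 48 mm, 44 mm tall, standing on the plate beside the jig. Origin: centre of underside
- vblock: bystander: steel V-block, 60 (x) by 46 by 44 mm, on the plate. Origin: centre of underside
- calliper: bystander: steel vernier calliper lying flat, 230 mm long (x), 70 mm jaws to +y, 9 mm thick. Origin: centre of the beam's underside
Things that resemble listed ones, but are neither listed nor needed, are in the scene too. What is meant by the jig is not blue, and is the smaller of those in its own colour.

How it is judged:
On the way, in this order (a step that is already met when the one before it is completed fails the run):
1. the leaf lies fully shut while the latch still leans out (value of joint leaf below 0.03 rad and value of joint latch above 0.3 rad), for 0.2 s.
2. the latch is upright, its hook over the nose of the shut leaf (value of joint leaf below 0.03 rad and value of joint latch below 0.07 rad), for 0.2 s.
At the end, for the whole second after the job is handed in: Leaf within 0.03 rad of fully shut, latch within 0.07 rad of upright; the jig within 20 mm of where it stood, flat and at rest, the spool seated in its nest; the bystanders within 20 mm of their starts, not tipped over (all of step 2 and distance of each of jig, spool_a, spool_b, vblock, calliper from where it was at the start of the episode below 0.02 m and angle between jig's own z axis and vertical below 0.05 rad and horizontal distance between part and jig below 0.005 m and z of part in the frame of jig below 0.037 m and linear speed of each of jig, part below 0.02 m/s and angle between each of spool_a, spool_b, vblock, calliper's own z axis and vertical below 0.1 rad); the robot touches nothing.
It fails at once if the leaf is slammed (it closes faster than 3 rad/s) (velocity of joint leaf below -3 rad/s).
It fails at once if the leaf or the latch is gripped between the fingers ((contact force between the fingers and leaf above 1 N and x of the grasp point in the frame of leaf_hinge between -0.165 and 0 m and y of the grasp point in the frame of leaf_hinge between -0.055 and 0.055 m and z of the grasp point in the frame of leaf_hinge between -0.008 and 0.008 m) or (contact force between the fingers and latch above 1 N and x of the grasp point in the frame of latch_pivot between -0.012 and 0.02 m and y of the grasp point in the frame of latch_pivot between -0.014 and 0.014 m and z of the grasp point in the frame of latch_pivot between 0.02 and 0.096 m)).
It fails at once if the jig is lifted or shoved (distance of jig from where it was at the start of the episode above 0.02 m or height (world z) of jig above 0.01 m or angle between jig's own z axis and vertical above 0.1 rad).
It fails at once if the loaded spool leaves its nest (z of part in the frame of jig above 0.042 m or horizontal distance between part and jig above 0.01 m).
It fails at once if a bystander is moved or tipped (distance of any of spool_a, spool_b, vblock, calliper from where it was at the start of the episode above 0.02 m or angle between any of spool_a, spool_b, vblock, calliper's own z axis and vertical above 0.3 rad).
It also fails if it takes over 58 s, if anything falls off the work surface, if the arm or the gripper's body presses on something with over 40 N, if the wrist force passes 120 N, or if a joint passes its speed limit or range.

## Working session

There is one attempt and no reset: what is moved stays moved. The work goes in short steps, Python scripts to look and compute and a tool call to move; the robot and the scene stay as the last step left them, time stands still between calls to the robot, and variables do not carry over. Pictures are saved under pics/ and viewed, about 8 in all and at most 12, crops included, and the job is handed in when it is done.

Besides the shell and the picture viewer there is one more tool, called as name(argument=value, ...), one argument or row to a line, values as JSON. apply_moves: Moves the arm, as the interface text tells. Its arguments: {"type":"object","properties":{"dp":{"type":"array","items":{"type":"array","items":{"type":"number"}}},"angular":{"type":"array","items":{"type":"array","items":{"type":"number"}}},"jaw":{"type":"number"},"newtons":{"type":"number"}},"required":["dp","angular"]}

```bash
mkdir -p pics; python3 - <<'E'
from workcell import bot
import cv2,numpy as np
for n in ("scene","top"):
    cv2.imwrite(f"pics/{n}0.png",bot.capture(n)); i=bot.camera_info(n)
    T=np.array(i["camera_from_world"]);print(n,np.round(i["intrinsics"],1).tolist(),np.round(i["dist"],3),(-T[:3,:3].T@T[:3,3]).round(3),T[:3,:3].round(2).tolist())
print(bot.get_state())
E
```

```text
scene [[518.1, 0.0, 318.3], [0.0, 518.1, 242.3], [0.0, 0.0, 1.0]] [-0.045  0.     0.     0.     0.   ] [ 1.271 -0.214  1.016] [[0.3, 0.95, -0.02], [0.75, -0.25, -0.61], [-0.59, 0.17, -0.79]]
top [[554.2, 0.0, 319.3], [0.0, 554.2, 246.0], [0.0, 0.0, 1.0]] [0.036 0.    0.    0.    0.   ] [ 0.328 -0.029  1.472] [[0.04, -1.0, -0.0], [-0.98, -0.04, -0.2], [0.2, 0.01, -0.98]]
{'time': 0.1, 'qpos': array([-1.46625907e+00,  2.63456691e-01, -4.88670154e-02,  1.25941958e+00,
       -2.24289773e-06,  1.41552021e+00]), 'joint_velocities': array([ 8.73591988e-04, -4.78188031e-04,  1.08319818e-03,  9.10012654e-05,
        5.41175178e-04, -1.87505401e-04]), 'joint_torque': array([ 3.11293319e-03, -6.38575959e+01,  3.85061216e+01,  9.97106661e-03,
       -1.25865695e-04, -2.63684903e-06]), 'ee_pos': array([ 0.13485219, -0.50712229,  0.2308851 ]), 'tool_rot': array([-3.11418282e+00, -4.06844348e-01, -3.41999899e-05]), 'contact_force': array([0.70526444, 0.44661918, 0.2141233 ]), 'torque': array([-0.05036865,  0.00574745, -0.01641927]), 'opening': 0.08553773802764776}
```

View pics/scene0.png

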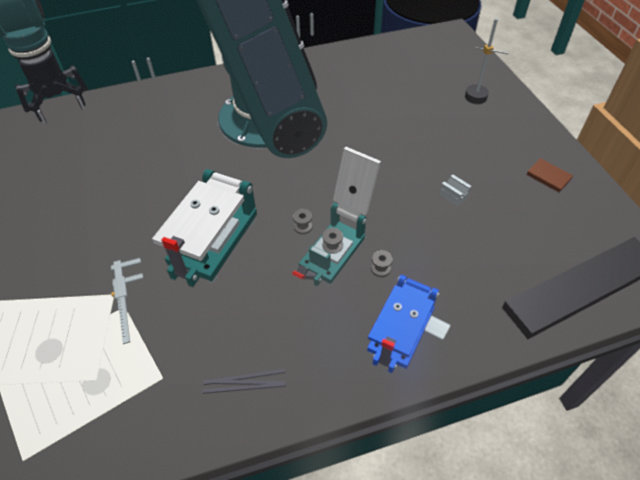

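View pics/top0.png

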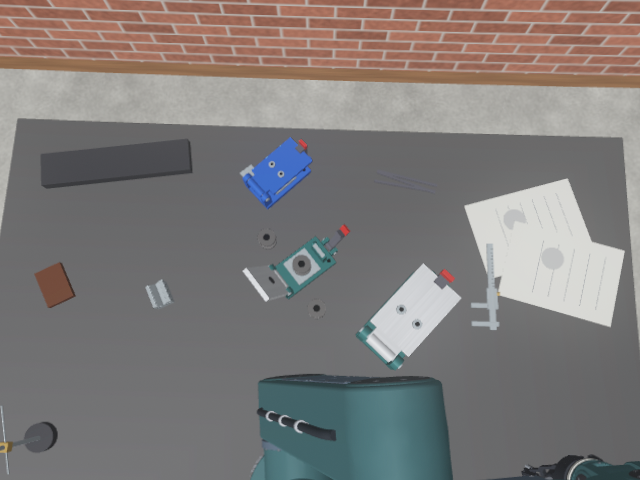

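The teal jig with the open leaf and leaning latch, at scene (338,225) and top (297,263), fits: it isn't blue and is the smaller teal one. The other candidates are the large shut teal jig, scene (205,225) / top (410,315), and the blue jig, scene (405,320) / top (277,172). I'll confirm in one crop and measure.

```bash
cat > h.py <<'E'
from workcell import bot
import cv2,numpy as np
I={n:bot.camera_info(n) for n in("scene","top")}
def ray(n,p):
    K,d,T=[np.array(I[n][k],float) for k in("intrinsics","dist","camera_from_world")]
    u=cv2.undistortPoints(np.array([[p]],float),K,d)[0,0]
    R=T[:3,:3]; return -R.T@T[:3,3],R.T@np.array([u[0],u[1],1])
def plane(n,p,z):
    o,d=ray(n,p); return o+d*(z-o[2])/d[2]
def tri(ps,pt):
    (a,d),(b,e)=ray("scene",ps),ray("top",pt)
    s=np.linalg.lstsq(np.c_[d,-e],b-a,rcond=None)[0]; P,Q=a+s[0]*d,b+s[1]*e
    return (P+Q)/2,np.linalg.norm(P-Q)
def proj(n,P):
    K,d,T=[np.array(I[n][k],float) for k in("intrinsics","dist","camera_from_world")]
    return cv2.projectPoints(np.array(P,float).reshape(-1,1,3),cv2.Rodrigues(T[:3,:3])[0],T[:3,3],K,d)[0][:,0]
E
python3 - <<'E'
import cv2,numpy as np
from h import *
s=cv2.imread("pics/scene0.png");t=cv2.imread("pics/top0.png")
a=cv2.resize(s[140:290,285:385],None,fx=4,fy=4,interpolation=3);b=cv2.resize(t[215:315,235:360],None,fx=3.2,fy=3.2,interpolation=3)
o=np.zeros((600,800,3),np.uint8);o[:,:400]=a;o[:320,400:]=b;cv2.imwrite("pics/crop0.png",o)
for n,im,(x0,x1,y0,y1) in(("scene",s,(285,320,260,290)),("top",t,(330,360,215,245))):
    f=im[y0:y1,x0:x1].astype(int);m=(f[...,2]>110)&(f[...,2]>2*f[...,1]);v,u=np.nonzero(m);print(n,m.sum(),u.mean()+x0,v.mean()+y0,u.min()+x0,u.max()+x0,v.min()+y0,v.max()+y0)
E
```

```text
scene 51 297.843137254902 274.1372549019608 292 304 271 277
top 59 344.4237288135593 229.66101694915255 340 349 225 235
```

View pics/crop0.png

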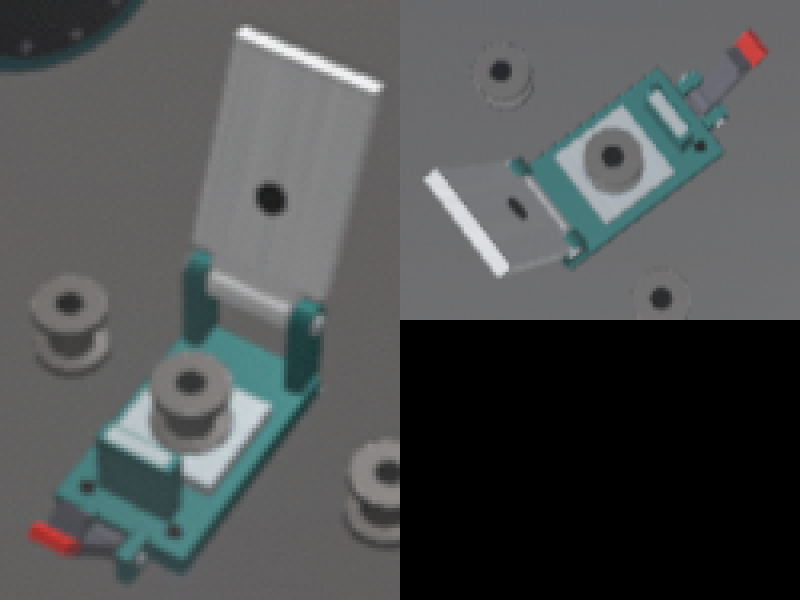

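The crop confirms it: leaf raised, spool in the nest, red tab leaning out. Nose corners are at scene (345,147.5) and (380,162), matching top (267,299) and (245,270). The red tab is at scene (298,274) / top (344,230), and the spool-top hole at scene (332.5,235.5) / top (301,264).

```bash
python3 - <<'E'
from h import *
A,_=tri((345,147.5),(266.9,299.4));B,_=tri((380,162),(245,270.3));print("nose",A,B,np.linalg.norm(A-B),_)
R,e=tri((297.8,274.1),(344.4,229.7));print("red",R,e)
P=plane("top",(301.2,263.8),.078);P2=plane("scene",(332.5,235.5),.078);print("part",P,P2)
C=(P+P2)/2;C[2]=0
yx=A-B;yx[2]=0;a=np.arctan2(yx[1],yx[0])+np.pi/2  # nose edge is along jig y
N=(A+B)/2;d=(N-C)[:2];r=(R-C)[:2]
print("yaw edge",a,"yaw nose",np.arctan2(d[1],d[0]),"yaw red",np.arctan2(-r[1],-r[0]),"dist",np.linalg.norm(d),np.linalg.norm(r))
yaw=np.arctan2((d-r)[1],(d-r)[0]);x=np.linalg.norm(d)
print("yaw",yaw,"leaf ang",np.arctan2(N[2]-.086,-(x-.07)),"len",np.hypot(N[2]-.086,x-.07),"latch",np.arctan2(np.linalg.norm(r)-.09,R[2]-.03),"len",np.hypot(np.linalg.norm(r)-.09,R[2]-.03))
for n,l in(("spa",[(302,216),(316.5,308)]),("spb",[(382,256),(266,237)])):print(n,plane("scene",l[0],.044),plane("top",l[1],.044))
E
```

```text
nose [0.45585342 0.09477551 0.23325637] [0.52084424 0.15032087 0.23049022] 0.08553798075673981 0.004293539061950601
red [ 0.65558079 -0.07944636  0.09270034] 0.0005846566460345333
part [0.56581575 0.02791471 0.078     ] [0.56752597 0.02879842 0.078     ]
yaw edge -0.8636003498764482 yaw nose 2.26446232444273 yaw red 2.2604446077870213 dist 0.12250061947378275 0.13973706342423106
yaw 2.262321427042665 leaf ang 1.9162683589623657 len 0.15503332902816497 latch 0.6706116771786251 len 0.08003192147784625
spa [ 0.46000801 -0.01420172  0.044     ] [ 0.45800047 -0.01501357  0.044     ]
spb [0.63572224 0.12717725 0.044     ] [0.63987694 0.12519858 0.044     ]
```

Checks agree: nose edge 86 mm (given 88), leaf length 155 mm (157), jig yaw 2.262 by three routes, leaf angle ≈1.91, latch ≈0.67. I'll go in with shut fingers, tool x along jig +x.

apply_moves(
  dp=[
    [10, 20, 30],
    [18, 36, 30],
    [18, 38, 30],
    [18, 38, 20],
    [18, 38, 0],
  ],
  angular=[
    [0, 0, 0.8],
    [0, 0, 0.8],
    [0, 0, 0.8],
    [0, 0, 0.8],
    [0, 0, 0.8],
  ],
  jaw=0,
  newtons=20,
)

```text
time: 0.6
ee_pos: [0.2168, -0.3379, 0.3422]
tool_rot: [2.877, 1.254, -0.0]
contact_force: [0.4, -1.0, 0.6]
opening: 0.0121
```

apply_moves(
  dp=[
    [18, 38, 0],
    [18, 38, 0],
    [18, 38, 0],
    [18, 38, 0],
    [18, 38, 0],
  ],
  angular=[
    [0, 0, 0.8],
    [0, 0, 0.8],
    [0, 0, 0.8],
    [0, 0, 0.8],
    [0, 0, 0.8],
  ],
)

```text
time: 1.1
ee_pos: [0.3064, -0.1471, 0.3401]
tool_rot: [2.422, 2.001, 0.0]
contact_force: [0.7, -0.6, -0.3]
opening: 0.0001
```

apply_moves(
  dp=[
    [18, 38, 0],
    [18, 38, 0],
    [18, 38, 0],
    [18, 38, 0],
    [18, 38, 0],
  ],
  angular=[
    [0, 0, 0.8],
    [0, 0, 0.8],
    [0, 0, 0.8],
    [0, 0, 0.8],
    [0, 0, 0.8],
  ],
)

```text
time: 1.6
ee_pos: [0.3965, 0.0432, 0.3401]
tool_rot: [1.776, 2.592, -0.0]
contact_force: [0.7, -2.4, -0.7]
opening: 0.0003
```

apply_moves(
  dp=[
    [15, 30, 0],
    [15, 30, 0],
    [15, 30, 0],
    [13, 30, 0],
    [0, 0, 0],
  ],
  angular=[
    [0, 0, 0.7],
    [0, 0, 0.7],
    [0, 0, 0.5],
    [0, 0, 0.4],
    [0, 0, 0],
  ],
)

```text
time: 2.1
ee_pos: [0.4551, 0.1639, 0.3392]
tool_rot: [-1.338, -2.841, 0.001]
contact_force: [-0.7, -0.1, 0.0]
opening: 0.0002
```

apply_moves(
  dp=[
    [0, 0, -35],
    [0, 0, -35],
    [0, 0, -35],
    [0, 0, -20],
    [0, 0, 0],
  ],
  angular=[
    [0, 0, 0],
    [0, 0, 0],
    [0, 0, 0],
    [0, 0, 0],
    [0, 0, 0],
  ],
)

```text
time: 2.6
ee_pos: [0.4526, 0.1606, 0.2131]
tool_rot: [-1.345, -2.835, 0.004]
contact_force: [-0.5, 0.1, 0.4]
opening: -0.0001
```

```bash
cat > st.py <<'E'
from h import *
C=np.array([.5667,.0284]);e=np.array([-.637,.771]);f=np.array([-.771,-.637])
def rep(tag=None):
    s=bot.get_state();p=s["ee_pos"];F=s["contact_force"]
    print("t",s["time"],"pos",p.round(4),"jig x,y",((p[:2]-C)@e).round(4),((p[:2]-C)@f).round(4),"yaw",2*np.arctan2(s["tool_rot"][1],s["tool_rot"][0]),"Fe",F[:2]@e,"F",F.round(1))
    if tag:
        a=cv2.resize(bot.capture("scene")[130:300,265:405],None,fx=3,fy=3,interpolation=3);b=cv2.resize(bot.capture("top")[205:325,230:360],None,fx=2.9,fy=2.9,interpolation=3)
        o=np.zeros((510,800,3),np.uint8);o[:,:420]=a;o[:348,420:797]=b;cv2.imwrite(f"pics/{tag}.png",o)
E
python3 -c "
from st import *
rep('a1')"
```

```text
t 2.6 pos [0.4526 0.1606 0.2131] jig x,y 0.1746 0.0038 yaw -4.027473546730265 Fe 0.44619627631089154 F [-0.5  0.1  0.4]
```

View pics/a1.png

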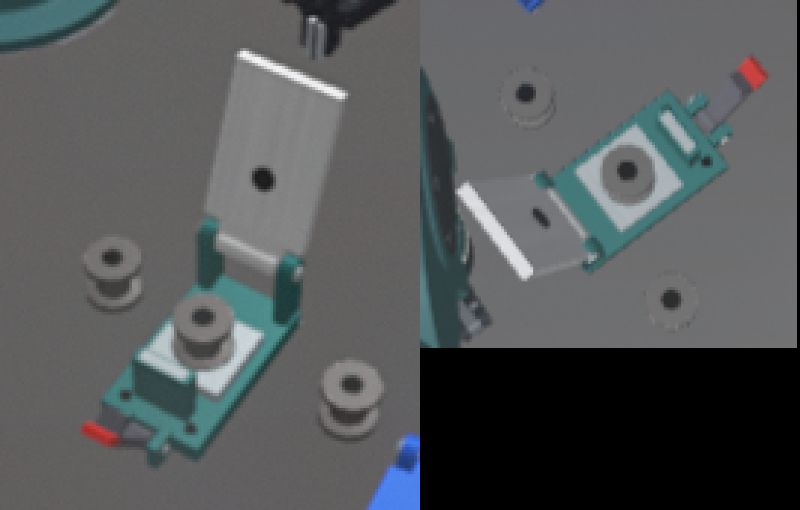

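The tool is behind the leaf, clear of it. Fingers are at scene crop (315,40); the top view shows the gripper at crop (475,310). I'll check that against the projected TCP.

```bash
python3 -c "
from st import *
P=bot.get_state()['ee_pos']
s,t=proj('scene',P)[0],proj('top',P)[0]
print(s,t,(s-[265,130])*3,(t-[230,205])*2.9+[420,0])"
```

```text
[371.9585984  146.51989601] [238.36341912 299.89268853] [320.8757952   49.55968803] [444.25391546 275.18879675]
```

apply_moves(
  dp=[
    [6.4, -7.7, 0],
    [6.4, -7.7, 0],
    [6.4, -7.7, 0],
    [6.4, -7.7, 0],
    [6.4, -7.7, 0],
  ],
  angular=[
    [0, 0, 0],
    [0, 0, 0],
    [0, 0, 0],
    [0, 0, 0],
    [0, 0, 0],
  ],
)

```text
time: 3.2
ee_pos: [0.4867, 0.1222, 0.2154]
tool_rot: [-1.346, -2.838, -0.001]
contact_force: [-2.5, 4.5, 3.7]
opening: -0.0001
```

apply_moves(
  dp=[
    [5, -6, 0],
    [5, -6, 0],
    [5, -6, 0],
    [5, -6, 0],
    [0, 0, 0],
  ],
  angular=[
    [0, 0, 0],
    [0, 0, 0],
    [0, 0, 0],
    [0, 0, 0],
    [0, 0, 0],
  ],
)

```text
time: 3.7
ee_pos: [0.5069, 0.0979, 0.215]
tool_rot: [1.346, 2.838, -0.001]
contact_force: [0.2, 0.2, -0.2]
opening: -0.0003
```

```bash
python3 -c "
from st import *
rep('a2')
s=lambda th,r=.129:np.array([.07-r*np.cos(th)+.006*np.sin(th)+.011,.086+r*np.sin(th)+.006*np.cos(th)])
q=None
for th in np.arange(1.57,-.01,-.12):
    p=s(max(th,0),.129+.009*(1.57-th)/1.57);print(round(th,2),p.round(4),'' if q is None else np.r_[-637*(p-q)[0],771*(p-q)[0],1000*(p-q)[1]].round(1));q=p"
```

```text
t 3.7 pos [0.5069 0.0979 0.215 ] jig x,y 0.0917 0.0018 yaw 2.2556810952316 Fe 0.01873820373019317 F [ 0.2  0.2 -0.2]
1.57 [0.0869 0.215 ] 
1.45 [0.0713 0.2155] [  9.9 -12.    0.5]
1.33 [0.0557 0.214 ] [  9.9 -12.   -1.4]
1.21 [0.0403 0.2107] [  9.8 -11.9  -3.3]
1.09 [0.0254 0.2056] [  9.5 -11.5  -5.2]
0.97 [0.0111 0.1986] [  9.1 -11.   -7. ]
0.85 [-0.0024  0.19  ] [  8.6 -10.4  -8.7]
0.73 [-0.0147  0.1797] [  7.9  -9.5 -10.3]
0.61 [-0.0258  0.168 ] [  7.1  -8.6 -11.7]
0.49 [-0.0355  0.1549] [  6.1  -7.4 -13.1]
0.37 [-0.0435  0.1407] [  5.1  -6.2 -14.2]
0.25 [-0.0498  0.1256] [  4.   -4.9 -15.1]
0.13 [-0.0543  0.1097] [  2.9  -3.5 -15.9]
0.01 [-0.0569  0.0934] [  1.6  -2.  -16.4]
```

View pics/a2.png

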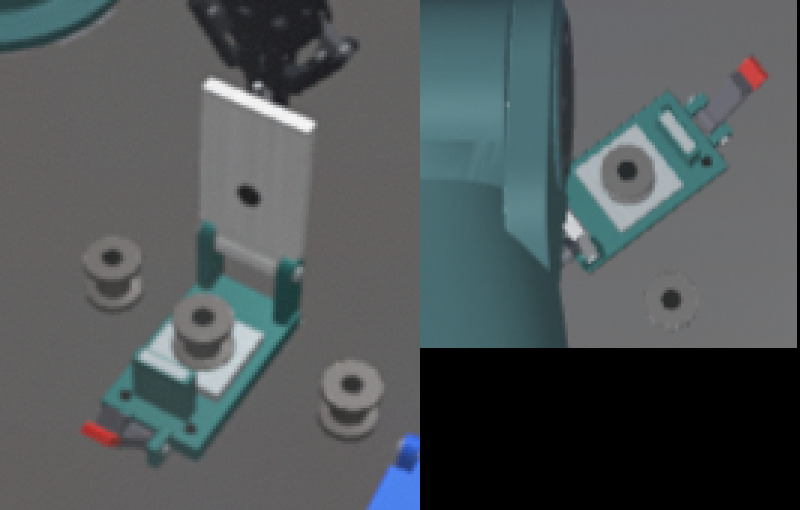

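The leaf is now nearly upright (nose edge at crop (260,105)) and follows the fingertips; the jig has not moved. I'll follow the arc.

apply_moves(
  dp=[
    [8, -10, 0],
    [9.9, -12, 0],
    [9.9, -12, -1.4],
    [9.8, -11.9, -3.3],
    [9.5, -11.5, -5.2],
  ],
  angular=[
    [0, 0, 0],
    [0, 0, 0],
    [0, 0, 0],
    [0, 0, 0],
    [0, 0, 0],
  ],
)

```text
time: 4.3
ee_pos: [0.5544, 0.0399, 0.2049]
tool_rot: [1.346, 2.838, -0.0]
contact_force: [-0.7, 1.8, -0.2]
opening: 0.0003
```

apply_moves(
  dp=[
    [9.1, -11, -7],
    [8.6, -10.4, -8.7],
    [7.9, -9.5, -10.3],
    [7.1, -8.6, -11.7],
    [0, 0, 0],
  ],
  angular=[
    [0, 0, 0],
    [0, 0, 0],
    [0, 0, 0],
    [0, 0, 0],
    [0, 0, 0],
  ],
)

```text
time: 4.8
ee_pos: [0.5861, 0.0008, 0.1655]
tool_rot: [-1.346, -2.836, 0.002]
contact_force: [-0.1, 0.7, 0.3]
opening: -0.0001
```

```bash
python3 -c "
from st import *
rep('a3')"
```

```text
t 4.8 pos [0.5861 0.0008 0.1655] jig x,y -0.0337 0.0026 yaw -4.0277749138965735 Fe 0.6272882400630586 F [-0.1  0.7  0.3]
```

View pics/a3.png

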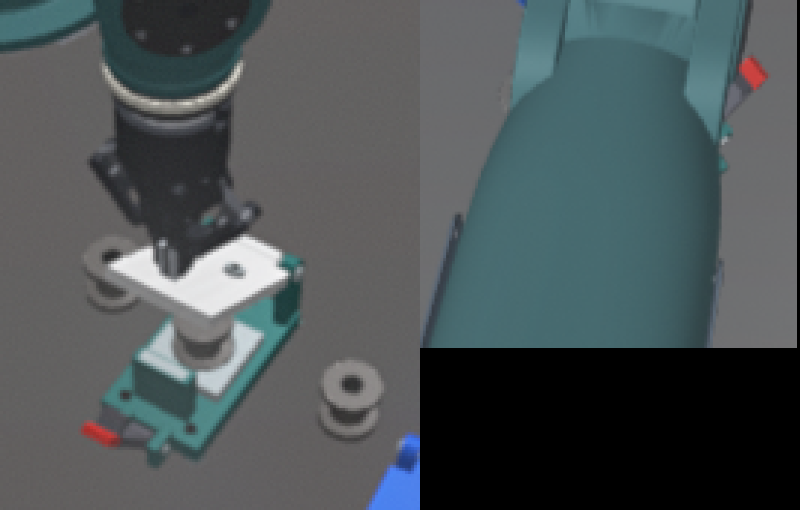

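The leaf is half down, with the fingertip on its bare nose end at crop (175,270). Now the last part, slowly.

apply_moves(
  dp=[
    [4, -5, -12],
    [4, -5, -13],
    [3.5, -4, -13],
    [2.5, -3, -13],
    [2, -2, -10],
  ],
  angular=[
    [0, 0, 0],
    [0, 0, 0],
    [0, 0, 0],
    [0, 0, 0],
    [0, 0, 0],
  ],
)

```text
time: 5.4
ee_pos: [0.6018, -0.0174, 0.1049]
tool_rot: [-1.345, -2.838, 0.001]
contact_force: [-1.0, 0.0, -0.1]
opening: -0.0002
```

apply_moves(
  dp=[
    [0, 0, -5],
    [0, 0, -4],
    [0, 0, -3],
    [0, 0, -1],
    [0, 0, 0],
  ],
  angular=[
    [0, 0, 0],
    [0, 0, 0],
    [0, 0, 0],
    [0, 0, 0],
    [0, 0, 0],
  ],
)

```text
time: 5.9
ee_pos: [0.602, -0.017, 0.0938]
tool_rot: [1.345, 2.839, 0.0]
contact_force: [0.5, 0.1, 0.2]
opening: -0.0001
```

apply_moves(
  dp=[
    [0, 0, -1],
    [0, 0, -1],
    [0, 0, -0.5],
    [0, 0, 0],
    [0, 0, 0],
  ],
  angular=[
    [0, 0, 0],
    [0, 0, 0],
    [0, 0, 0],
    [0, 0, 0],
    [0, 0, 0],
  ],
)

```text
time: 6.4
ee_pos: [0.6023, -0.0171, 0.0919]
tool_rot: [1.345, 2.838, 0.001]
contact_force: [-1.8, 1.1, 9.2]
opening: -0.0002
```

At z = 91.9 mm a steady 9 N says the leaf is on its hard stop. Now retract and go round to the outside of the latch.

apply_moves(
  dp=[
    [0, 0, 20],
    [0, 0, 45],
    [0, 0, 45],
    [17, -20, 10],
    [22, -27, 0],
  ],
  angular=[
    [0, 0, 0],
    [0, 0, 0],
    [0, 0, 0],
    [0, 0, 0],
    [0, 0, 0],
  ],
)

```text
time: 6.9
ee_pos: [0.642, -0.0639, 0.2143]
tool_rot: [1.341, 2.836, 0.002]
contact_force: [0.2, 1.2, -0.3]
opening: 0.0002
```

apply_moves(
  dp=[
    [22, -27, 0],
    [24, -27, 0],
    [3, -3, 0],
    [0, 0, 0],
    [0, 0, 0],
  ],
  angular=[
    [0, 0, 0],
    [0, 0, 0],
    [0, 0, 0],
    [0, 0, 0],
    [0, 0, 0],
  ],
)

```text
time: 7.4
ee_pos: [0.6896, -0.1205, 0.2112]
tool_rot: [-1.345, -2.839, -0.0]
contact_force: [0.6, 0.4, -0.3]
opening: -0.0006
```

```bash
python3 -c "
from st import *
rep('a4')"
```

```text
t 7.4 pos [ 0.6896 -0.1205  0.2112] jig x,y -0.1931 0.0001 yaw -4.026380792069848 Fe -0.10637188282323193 F [ 0.6  0.4 -0.3]
```

View pics/a4.png

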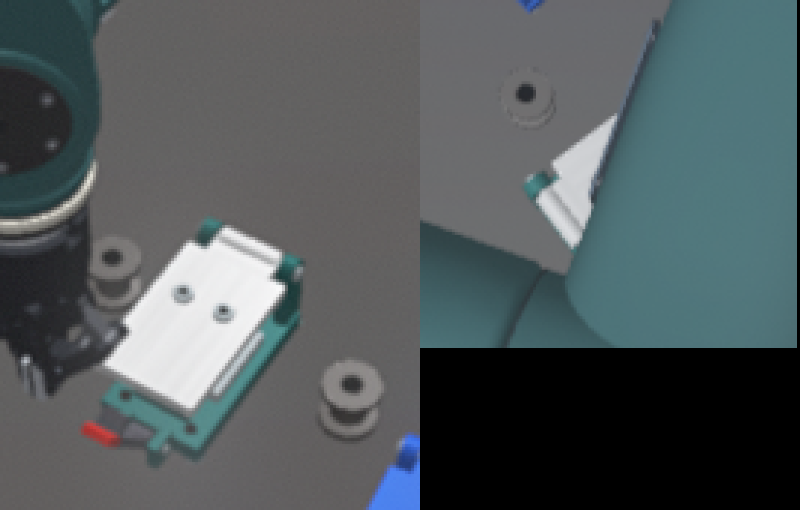

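The leaf is shut, the jig is in place and the latch still leans out (tab at crop (100,433)). I'll lower outside the tab, then push.

apply_moves(
  dp=[
    [0, 0, -35],
    [0, 0, -35],
    [0, 0, -35],
    [0, 0, -29],
    [0, 0, 0],
  ],
  angular=[
    [0, 0, 0],
    [0, 0, 0],
    [0, 0, 0],
    [0, 0, 0],
    [0, 0, 0],
  ],
)

```text
time: 8.0
ee_pos: [0.6876, -0.1198, 0.074]
tool_rot: [-1.342, -2.834, 0.001]
contact_force: [-0.2, -0.2, 0.8]
opening: 0.0003
```

apply_moves(
  dp=[
    [-6.4, 7.7, 0],
    [-6.4, 7.7, 0],
    [-6.4, 7.7, 0],
    [-6.4, 7.7, 0],
    [-6.4, 7.7, 0],
  ],
  angular=[
    [0, 0, 0],
    [0, 0, 0],
    [0, 0, 0],
    [0, 0, 0],
    [0, 0, 0],
  ],
)

```text
time: 8.5
ee_pos: [0.658, -0.0821, 0.0781]
tool_rot: [1.344, 2.837, 0.0]
contact_force: [1.5, -2.1, 1.0]
opening: -0.0
```

apply_moves(
  dp=[
    [-6.4, 7.7, 0],
    [-6.4, 7.7, 0],
    [-3.2, 3.9, 0],
    [0, 0, 0],
    [0, 0, 0],
  ],
  angular=[
    [0, 0, 0],
    [0, 0, 0],
    [0, 0, 0],
    [0, 0, 0],
    [0, 0, 0],
  ],
)

```text
time: 9.0
ee_pos: [0.642, -0.063, 0.0776]
tool_rot: [1.345, 2.839, 0.0]
contact_force: [0.1, -0.5, 5.0]
opening: -0.0003
```

```bash
python3 -c "
from st import *
rep('a5')"
```

```text
t 9.0 pos [ 0.642  -0.063   0.0776] jig x,y -0.1184 0.0002 yaw 2.256716698095332 Fe -0.43670636385783346 F [ 0.1 -0.5  5. ]
```

View pics/a5.png

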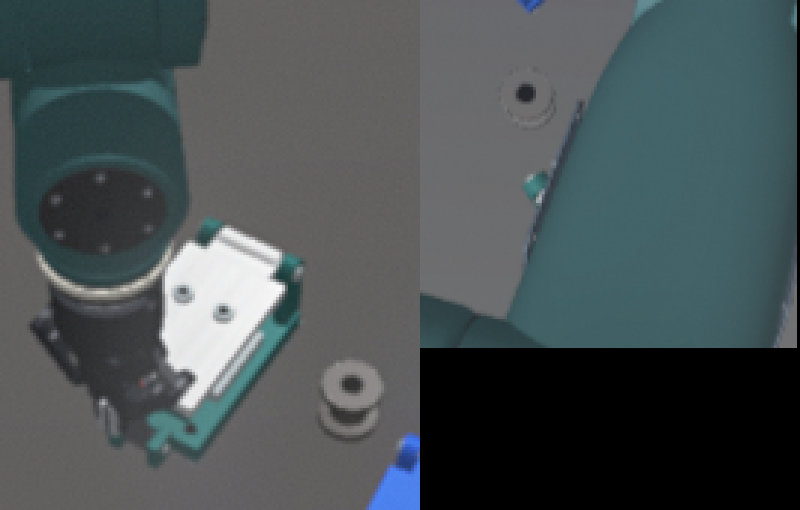

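Scene shows the hand at the latch and the leaf still shut. The 5 N upward force with little sideways suggests the tab end bears under a knuckle of the fingers, so I'll raise the tool 15 mm and then finish the push.

apply_moves(
  dp=[
    [0, 0, 5],
    [0, 0, 5],
    [0, 0, 6],
    [0, 0, 0],
    [0, 0, 0],
  ],
  angular=[
    [0, 0, 0],
    [0, 0, 0],
    [0, 0, 0],
    [0, 0, 0],
    [0, 0, 0],
  ],
)

```text
time: 9.6
ee_pos: [0.642, -0.0633, 0.0932]
tool_rot: [1.345, 2.839, 0.0]
contact_force: [0.2, -0.5, -0.6]
opening: 0.0002
```

apply_moves(
  dp=[
    [-2.5, 3, 0],
    [-2, 2.3, 0],
    [-1.3, 1.5, 0],
    [0, 0, 0],
    [0, 0, 0],
  ],
  angular=[
    [0, 0, 0],
    [0, 0, 0],
    [0, 0, 0],
    [0, 0, 0],
    [0, 0, 0],
  ],
)

```text
time: 10.1
ee_pos: [0.6361, -0.0564, 0.093]
tool_rot: [-1.345, -2.839, 0.0]
contact_force: [-0.3, -0.0, 0.2]
opening: -0.0002
```

apply_moves(
  dp=[
    [-0.6, 0.8, 0],
    [-0.6, 0.8, 0],
    [-0.6, 0.8, 0],
    [0, 0, 0],
    [0, 0, 0],
  ],
  angular=[
    [0, 0, 0],
    [0, 0, 0],
    [0, 0, 0],
    [0, 0, 0],
    [0, 0, 0],
  ],
)

```text
time: 10.6
ee_pos: [0.6351, -0.0551, 0.0932]
tool_rot: [1.345, 2.837, -0.002]
contact_force: [4.4, -7.3, -3.8]
opening: -0.0002
```

The push met a hard stop (about 8.5 N) at jig x ≈ −0.108, where an upright latch should be. Back off and up, then look.

apply_moves(
  dp=[
    [3, -4, 0],
    [10, -12, 0],
    [16, -19, 0],
    [10, -12, 30],
    [0, 0, 40],
  ],
  angular=[
    [0, 0, 0],
    [0, 0, 0],
    [0, 0, 0],
    [0, 0, 0],
    [0, 0, 0],
  ],
)

```text
time: 11.1
ee_pos: [0.6733, -0.1024, 0.1618]
tool_rot: [-1.346, -2.835, 0.001]
contact_force: [0.6, 0.8, -0.2]
opening: 0.0003
```

apply_moves(
  dp=[
    [0, -45, 40],
    [0, -45, 20],
    [-10, -45, 0],
    [-20, -40, 0],
    [-20, -40, 0],
  ],
  angular=[
    [0, 0, 0],
    [0, 0, 0],
    [0, 0, 0],
    [0, 0, 0],
    [0, 0, 0],
  ],
)

```text
time: 11.6
ee_pos: [0.6227, -0.3101, 0.2161]
tool_rot: [-1.345, -2.839, -0.001]
contact_force: [-0.2, 0.7, 0.7]
opening: 0.0002
```

```bash
python3 -c "
from st import *
rep('a6')
T=bot.capture('top');S=bot.capture('scene');cv2.imwrite('pics/t6.png',T);cv2.imwrite('pics/s6.png',S)
def red(im,x0,x1,y0,y1):
    f=im[y0:y1,x0:x1].astype(int);v,u=np.nonzero((f[...,2]>110)&(f[...,2]>2*f[...,1]));return (u.mean()+x0,v.mean()+y0,len(u)) if len(u) else None
a=red(S,280,340,240,295);b=red(T,310,360,210,260);print(a,b)
if a and b:
    R,e_=tri(a[:2],b[:2]);print(R,e_,(R[:2]-C)@e)
"
```

```text
t 11.6 pos [ 0.6227 -0.3101  0.2161] jig x,y -0.2967 0.1725 yaw -4.026563843294174 Fe 0.6593451464091571 F [-0.2  0.7  0.7]
(np.float64(309.6), np.float64(253.57142857142858), 35) (np.float64(330.25714285714287), np.float64(238.71428571428572), 35)
[ 0.62611646 -0.04353826  0.11384014] 0.0001118672391741899 -0.09331268599955687
```

View pics/a6.png

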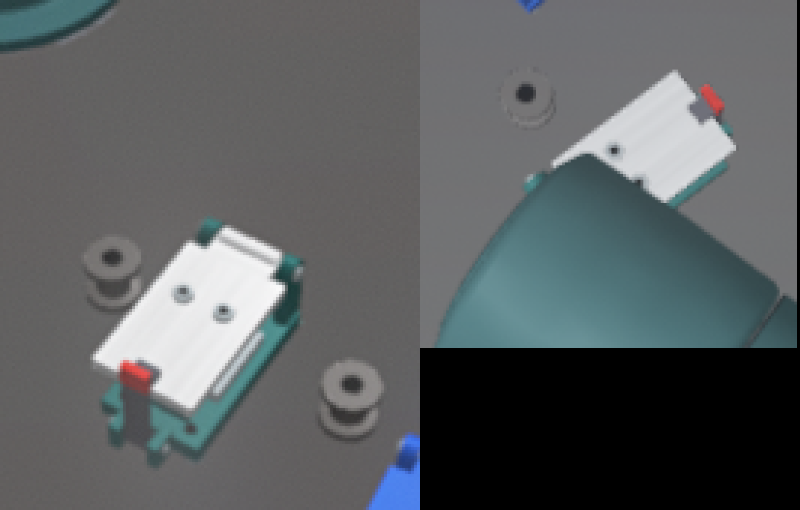

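The latch is upright with its hook over the nose (red tab at crop (137,375), tab centre measured at jig x −93 mm, z 114 mm). The leaf is shut, and jig and spools sit at their old pixels. Handing in.

```bash
python3 -c "
from workcell import bot
print(bot.sign_off())"
```

```text
the job is handed in; nothing more can be done
None
```

The jig is closed and the job is handed in after about 12 s of robot time. With shut fingertips I pushed the leaf over from behind and down, at about 1.2 rad/s or less by command. I then pushed the latch upright from its outer side.

**Last checks:**
- **Leaf:** it met its hard stop at 91.9 mm above the plate (92 expected) with a steady 9 N.
- **Latch:** it met its hard stop at about 8.5 N. Afterwards the two views put the red tab's centre at jig x = −93 mm, z = 114 mm, which fits an upright latch. The picture shows the hook over the nose.
- **Jig and bystanders:** in the last picture the jig and the two spools beside it were at their starting pixels. I did not look again at the V-block or calliper, but the arm did not go near them. The loaded spool is hidden under the leaf, so I could not check it at the end.
- **Robot:** it had backed well clear, with contact force near zero.

**One disagreement:** partway through the latch push, a 5 N upward force appeared with almost no sideways force. I took it to be the tab bearing under a finger knuckle. I raised the tool 16 mm, the force went away, and I finished the push.

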